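# Ready the mouth scanner: tilt up its display, present its wand

### The arm

A 6-joint arm with a two-finger parallel gripper is mounted at the origin on the work surface. World frame = base frame: x ahead of the robot, y to its left, z up, the work surface at z = 0. Lengths are in m, angles in rad, forces in N, time in s.
With the tool pointing down it reaches from about 0.325 to 1 m from the base axis. Payload 5.1 kg.
Tool frame: the origin (TCP) lies between the finger pads; the fingertips stand manip.tip_extent ahead of it and the grasp point (between the pads) lies 3 mm ahead of it (manip.tip_extent is the distance from the TCP to the fingertips, in m); z points along the fingers, y is the line along which they close (so a half turn about z gives the same grasp; the last joint's range is limited). The gripper opens to 85 mm and grips with 20 to 120 N. Pads are 22 mm wide; open, the fingers measure 114 mm over their backs; the gripper's body (76 mm by 85 mm) begins 54 mm behind the grasp point. The pads swing forward as they close: fully open they stand 13 mm farther back than shut.
Start: joints at [-1.357, 0.124, 1.65, -0, 1.367, -0.083], TCP at [0.19, -0.622, 0.22] pointing down, gripper open.
Joint ranges: [-2.61, 2.61], [-1.02, 2.33], [0.03, 2.71], [-1.35, 4.49], [0.32, 2.68], [-2.91, 2.91]. Speed limits (rad/s): [2.57, 2.57, 3.14, 3.14, 3.14, 3.14].

### API

Orientations are given as a unit quaternion [w, x, y, z].
In Python, from station import manip gives the robot as it stands.
- The arm moves only by the shell command python3 drive.py 'ROWS' [OPENING]. ROWS is a JSON list of rows, 1 to 5 of them, each of 6 numbers: dx, dy, dz in shares of the most that a row can go, 1 being 62.5 mm, then a rotation vector rx, ry, rz in a scale on which 1.0 is 360 degrees; each row shifts and turns the commanded pose from where the row before left it, along the tool's axes as they then stand; what a row does not reach is not made up. A row lasts 1/8 s, in which the tool goes at most 0.0625 m and 0.188 rad, less where a joint would pass 70% of its speed; a pose out of reach is approached as far as the arm can. OPENING is the finger opening in m, set as the command begins (- or left out keeps the last). The fingers move at their own pace and stop on an object; the grip force is fixed at half the most. Time passes only in rows, so rows that do not move let the fingers close. It prints the time, the measured TCP pose, the force, the opening and the grip force at its end. A shift or turn number past 1, either way, is cut back to 1. Input that does not fit is refused with a message, and nothing moves.
- manip.get_state(): the state, without advancing time (a new reading comes with each control period).
- manip.grab_frame(name): name is "side" or "top" or "wrist"; returns a dict with "image" (384x512x3 uint8, red, green, blue), "mtx" (3x3 intrinsics, pixels), "extrinsics" (4x4, takes a point from camera to world coordinates). Camera axes: x right, y up, looking along -z (the intrinsics and any distortion apply to the point x, -y, -z); pixel columns grow to the right and rows downward; lengths in m; the calibration is good to about 2 mm. A picture is of the moment at which its call begins. There is no depth.
- manip.finish_job(): hands the job in; it is judged then, once.
The state is a dict: "clock": time; "joint_positions": joint angles; "joint_velocities": joint speeds; "effort": joint torques, N m; "tcp_pos": TCP position; "tcp_rot": TCP orientation; "contact_force": force on the tool from outside, world axes, zero at the start; "moment": the same for the moment, N m; "gripper_width": finger opening in m; "gripper_force": force on a finger pad.
Only numpy, scipy, OpenCV 4.12 (cv2) and the standard library are available. Lean on these libraries where they do the work, as an engineer would, in place of code of your own. Each camera call takes 0.05 s, during which the arm holds its last target. There are 200 camera calls.

### The job

Get the mouth scanner ready on the dental worktop. First tilt the console's flat display up to 45 degrees by its orange tab and let go of it; then draw the scanner wand out of its holder, turn it level with its dark window facing straight down, and finish while holding it still in the gripper, all of it at least 20 cm above the worktop and touching nothing else. The display must stay at 45 degrees, and the blue cup and the glass jar must stay where they stand.

Things in the scene. Friction and masses are not known exactly. Their poses are not given: they have to be found in the camera images.
- console: White scanner console, fixed, 190 x 200 mm, 70 mm high, carrying the display on top. Origin at the centre of its underside; x points from the hinge side to the tab side (away from the robot, within 0.2 rad), z up. It may stand left or right of the robot's centre line.
- display (a joint): Hinge of the display, rad: 0 = lying flat on the console, grows as the tab side is raised, stop at 1.4. 45 degrees is 0.785. Starts between 0 and 0.2. Stiff: it stays where it is left; raising it takes about 4 to 8 N at the tab.
- display_hinge (a point): Point on the hinge line (which runs along the console's y), at the near edge of the display, at mid thickness, 80 mm above the worktop. Its frame turns with the display: x from the hinge to the tab, z out of the screen face (up when flat).
- display_tab (a point): Where to pinch the orange tab sticking out of the middle of the display's far edge, 210 mm from the hinge. Tab 26 mm wide (y), 12 mm thick, 54 mm long from the edge; this point is 30 mm beyond the edge, at mid thickness, free on both sides and below. Display: 180 mm hinge to edge, 200 mm wide, 16 mm thick. Frame as display_hinge.
- holder: Blue fixed holder with a dark steel inclined socket for the wand, on a base 150 x 120 mm. Origin at the centre of its underside; the socket leans 40 degrees from vertical towards the holder's +x (away from the robot, within 0.3 rad). It stands on the other side of the centre line from the console.
- socket_floor (a point): Centre of the socket's inner floor, on the socket's axis, 55 mm above the worktop, 30 mm behind the holder's origin. The socket is 39 x 33 mm inside and 75 mm deep along the axis; frame as the holder.
- wand: White scanner wand, loose, 0.15 to 0.31 kg, 220 mm long, in the socket tip up, leaning 40 degrees away from the robot. z: rear to tip. Origin: mid-length, 35 mm outside the socket, the place to grip. Handle, rear to 40 mm past the origin: a flat-sided bar 36 (x) by 30 mm (y); grip across y, tool at right angles to the wand (tipped 40 degrees forward). Level with window down = x straight up.
- wand_tip (a point): End of the slender tip (18 x 20 mm), 110 mm from the wand's origin. Frame as the wand. The dark scanning window (14 x 20 mm) is 15 mm short of it on the wand's -x side; stowed, it is on the wand's lower side, facing down and away from the robot.
- wand_rear (a point): Middle of the rear end face, which rests on the socket's floor, 110 mm from the wand's origin. Frame as the wand.
- cup: Blue rinse cup standing near the centre line, 68 mm across, 85 mm high. Leave it alone. Origin under its centre.
- jar: Glass jar with a steel cap near the centre line, farther out, 64 mm across, 75 mm high. Leave it alone. Origin under its centre.

How it is judged:
By the outcome, as a careful person would: the job done as asked, in the order asked, and still so for the second after the job is handed in, while the arm keeps its last pose, push and grip.
It also fails if it takes over 58 s, if anything falls off the work surface, if the arm or the gripper's body presses on something with over 40 N, if the wrist force passes 120 N, or if a joint passes its speed limit or range.

## Working session

There is one attempt and no reset: what is moved stays moved. The work goes in short steps, Python scripts to look and compute and a shell command to move; the robot and the scene stay as the last step left them, time stands still between calls to the robot, and variables do not carry over. Pictures are saved under pics/ and viewed, at most 10 in all, crops included, and the job is handed in when it is done.

```bash
ls; mkdir -p pics; cat > h.py <<'E'
import numpy as np,cv2
from station import manip
from scipy.spatial.transform import Rotation as R
def grab(n,f=None):
    d=manip.grab_frame(n)
    if f: cv2.imwrite('pics/'+f,d['image'][:,:,::-1])
    return d
def ray(d,u,v):
    K=d['mtx'];E=d['extrinsics'];p=np.linalg.solve(K,[u,v,1.]);p=E[:3,:3]@[p[0],-p[1],-1.]
    return E[:3,3],p/np.linalg.norm(p)
def onz(d,u,v,z):
    o,r=ray(d,u,v);return o+r*(z-o[2])/r[2]
def tri(*rs):
    A=0;b=0
    for o,r in rs:
        M=np.eye(3)-np.outer(r,r);A=A+M;b=b+M@o
    p=np.linalg.solve(A,b);return p,[np.linalg.norm((np.eye(3)-np.outer(r,r))@(p-o)) for o,r in rs]
def pix(d,p):
    E=d['extrinsics'];c=E[:3,:3].T@(np.array(p)-E[:3,3]);q=d['mtx']@[c[0],-c[1],-c[2]];return q[:2]/q[2]
def rot(q): return R.from_quat([q[1],q[2],q[3],q[0]])
E
python3 - <<'E'
from h import *
for n in('side','top','wrist'):
    d=grab(n,n+'0.png');print(n,d['mtx'].tolist(),d['extrinsics'].round(3).tolist(),[k for k in d])
print(manip.get_state(),manip.tip_extent)
a=[cv2.imread(f'pics/{n}0.png') for n in('side','top')]
E
```

```text
drive.py
pics
station.py
side [[459.45184570872794, 0.0, 244.40414773376648], [0.0, 459.45184570872794, 191.73061032184532], [0.0, 0.0, 1.0]] [[-0.795, 0.423, -0.435, 0.123], [-0.607, -0.543, 0.581, 0.539], [0.01, 0.726, 0.688, 0.767], [0.0, 0.0, 0.0, 1.0]] ['image', 'mtx', 'extrinsics']
top [[484.2615632836132, 0.0, 257.48161679394576], [0.0, 484.2615632836132, 199.77258419658205], [0.0, 0.0, 1.0]] [[-0.012, 0.989, -0.151, 0.302], [-1.0, -0.012, -0.0, -0.008], [-0.002, 0.151, 0.989, 1.415], [0.0, 0.0, 0.0, 1.0]] ['image', 'mtx', 'extrinsics']
wrist [[323.78852498252706, 0.0, 258.42768273144577], [0.0, 323.78852498252706, 188.35274312455067], [0.0, 0.0, 1.0]] [[0.293, 0.921, 0.257, 0.256], [-0.956, 0.283, 0.076, -0.601], [-0.002, -0.268, 0.963, 0.373], [0.0, 0.0, 0.0, 1.0]] ['image', 'mtx', 'extrinsics']
{'clock': 0.15, 'joint_positions': array([-1.35661072e+00,  1.24386967e-01,  1.65134072e+00,  1.54325260e-05,
        1.36750838e+00, -8.25653577e-02]), 'joint_velocities': array([-0.00010964, -0.00186673, -0.00365509, -0.00198935, -0.00037206,
       -0.0002697 ]), 'effort': array([ 9.31303316e-05, -4.24227369e+01, -3.66012704e+01, -8.41760948e-05,
        4.62159893e-03, -2.62934088e-05]), 'tcp_pos': array([ 0.18996397, -0.62111436,  0.2191265 ]), 'tcp_rot': array([-8.20426055e-04,  9.89012435e-01,  1.47830063e-01, -4.64979428e-05]), 'contact_force': array([0.50778056, 0.03686996, 0.93099927]), 'moment': array([-0.02033849,  0.00081428, -0.01564007]), 'gripper_force': 0.0, 'gripper_width': 0.08573044178447582} 0.022
```

View pics/side0.png

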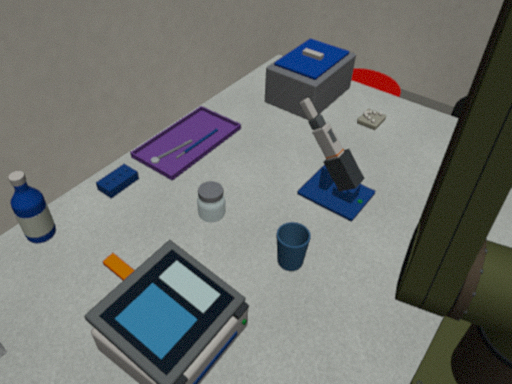

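View pics/top0.png

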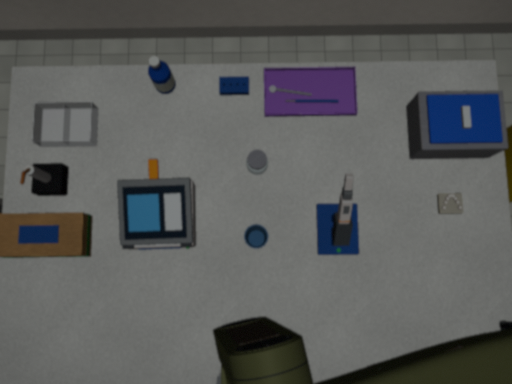

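The side view shows the console at lower left with its tab at about (118,267), and the wand from about (345,175) to its tip at (307,103). The top view shows the tab at (153,168) and the wand from (340,240) to (348,176). The cup is at (256,236) and the jar at (257,161).

```bash
python3 - <<'E'
from h import *
ims={}
for n in('side','top'):
    d=grab(n);im=d['image'];h=cv2.cvtColor(im,cv2.COLOR_RGB2HSV)
    m=cv2.inRange(h,(8,150,120),(22,255,255));
    if n=='top': m[:,:100]=0
    c=max(cv2.findContours(m,0,1)[0],key=cv2.contourArea)
    print(n,'tab',cv2.contourArea(c),cv2.boxPoints(cv2.minAreaRect(c)).round(1).tolist(),cv2.approxPolyDP(c,2,True)[:,0].tolist())
    m=cv2.inRange(h,(100,120,40),(125,255,255))
    for c in cv2.findContours(m,0,1)[0]:
        if cv2.contourArea(c)>150: print(n,'blue',cv2.contourArea(c),cv2.approxPolyDP(c,3,True)[:,0].tolist())
    ims[n]=im
a=cv2.resize(ims['side'][80:230,270:400],None,fx=4,fy=4,interpolation=2)[:,:,::-1]
b=cv2.resize(ims['top'][160:260,305:370],None,fx=4,fy=4,interpolation=2)[:,:,::-1]
c=np.zeros((600,800,3),np.uint8);c[:a.shape[0],:520]=a;c[:400,530:790]=b
cv2.imwrite('pics/c1.png',c)
a=cv2.resize(ims['side'][235:384,80:260],None,fx=3,fy=3,interpolation=2)[:,:,::-1]
b=cv2.resize(ims['top'][150:255,110:202],None,fx=2.5,fy=2.5,interpolation=2)[:,:,::-1]
c=np.zeros((450,800,3),np.uint8);c[:a.shape[0],:540]=a;c[:b.shape[0],550:550+b.shape[1]]=b
cv2.imwrite('pics/c2.png',c)
E
```

```text
side tab 367.5 [[101.9000015258789, 262.29998779296875], [111.0, 251.3000030517578], [133.8000030517578, 270.0], [124.69999694824219, 281.1000061035156]] [[103, 261], [123, 279], [133, 271], [114, 254]]
side blue 3338.0 [[151, 282], [112, 316], [161, 360], [197, 318]]
side blue 1123.0 [[290, 223], [278, 230], [280, 264], [294, 269], [301, 263], [309, 235], [301, 225]]
side blue 807.0 [[25, 183], [15, 187], [11, 199], [15, 213], [22, 217], [40, 212], [45, 204], [41, 194]]
side blue 1784.5 [[324, 165], [298, 193], [352, 219], [374, 191], [360, 184], [339, 191]]
side blue 680.0 [[136, 172], [123, 165], [97, 182], [98, 188], [112, 196], [136, 179]]
side blue 1566.0 [[348, 51], [309, 39], [275, 64], [314, 79]]
top tab 97.5 [[149.0, 160.0], [156.0, 160.0], [156.0, 176.0], [149.0, 176.0]] [[150, 160], [150, 176], [155, 176], [155, 161]]
top blue 316.0 [[253, 226], [246, 239], [259, 246], [266, 234], [262, 228]]
top blue 584.0 [[20, 227], [20, 242], [57, 241], [57, 226]]
top blue 1103.5 [[354, 204], [349, 244], [340, 246], [331, 243], [331, 216], [338, 205], [317, 206], [319, 253], [357, 252]]
top blue 1257.5 [[127, 194], [128, 231], [159, 231], [159, 194]]
top blue 3411.5 [[427, 95], [430, 142], [502, 140], [497, 94]]
top blue 413.0 [[247, 78], [220, 78], [220, 92], [246, 93]]
top blue 279.0 [[163, 62], [157, 68], [149, 68], [155, 82], [168, 79], [169, 70]]
```

View pics/c1.png

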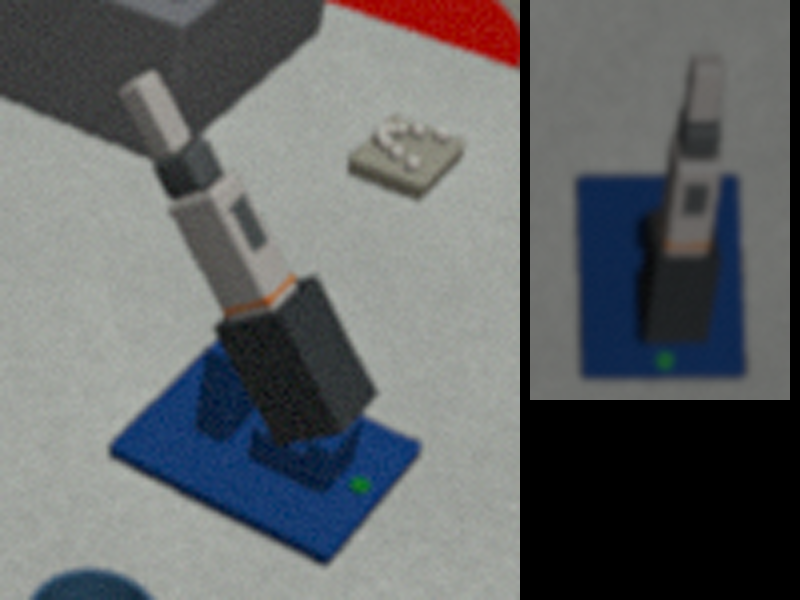

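View pics/c2.png

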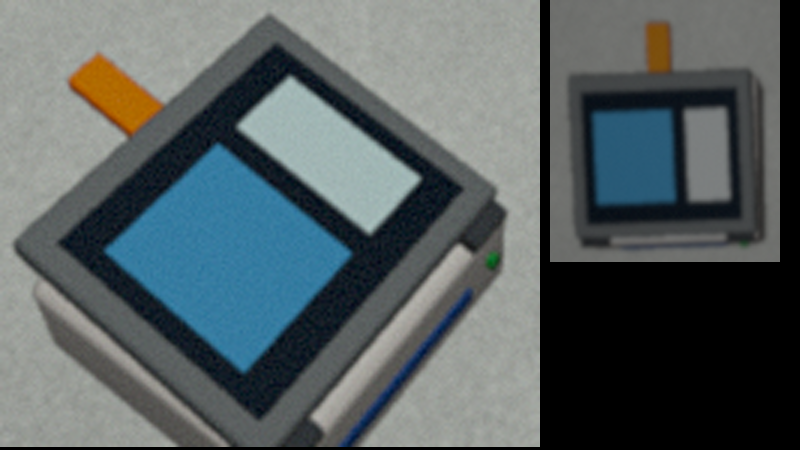

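The zoomed pictures show the wand's orange ring, with top-face corners at side (335.5,155.5) and (344,150), and top (338.8,221.3) and (351.3,221.8). The display's grey corners are also sharp in both views, with the far edge at side (170,240) and (85,317), and top (191,178) and (117,180). I'll triangulate these next.

```bash
python3 - <<'E'
from h import *
s=grab('side');t=grab('top')
def T(n,a,b):
    p,e=tri(ray(s,*a),ray(t,*b));print(n,p.round(4),np.round(e,4));return p
T('farY-',(170,240),(190.8,177.6));T('farY+',(85,316.7),(117.2,180));T('nearY-',(245.7,298.3),(192.8,244))
T('tab+',(102.5,261),(149,160));T('tab-',(113.5,253),(156,159.5))
T('tabtip mid',(108,257),(152.5,159.7))
T('ring+',(335.5,155.5),(338.75,221.25));T('ring-',(344.25,150),(351.25,221.75))
T('button',(332.5,135.5),(346.5,210))
T('socktop-',(349,149.5),(353.5,222.5))
T('green',(360.2,201),(338.7,250))
print('base z.01');
for d,ps in((s,[(324,165),(298,193),(352,219),(374,191)]),(t,[(354,204),(317,205.5),(318.5,253.5),(358,253)])):
  print([onz(d,*p,.012).round(3).tolist() for p in ps])
# cup / jar
print('cup',onz(t,256,236,.085),'jar',onz(t,257,161,.075))
# local color ref of blue & light panel corners
E
```

```text
farY- [0.565  0.1754 0.1139] [0.0015 0.0015]
farY+ [0.5594 0.3757 0.1161] [0.0004 0.0004]
nearY- [0.3873 0.1732 0.0837] [0.0035 0.0035]
tab+ [0.6134 0.2888 0.1279] [0.0027 0.0027]
tab- [0.6121 0.2676 0.1306] [0.0005 0.0005]
tabtip mid [0.6129 0.2782 0.1291] [0.0016 0.0016]
ring+ [ 0.4399 -0.2237  0.1229] [0.0022 0.0022]
ring- [ 0.4374 -0.2585  0.1184] [0.0009 0.0009]
button [ 0.4641 -0.2398  0.158 ] [0.0006 0.0006]
socktop- [ 0.4324 -0.2654  0.1188] [0.0022 0.0022]
green [ 0.3667 -0.2395  0.013 ] [0.0005 0.0005]
base z.01
[[0.501, -0.302, 0.012], [0.498, -0.174, 0.012], [0.355, -0.177, 0.012], [0.357, -0.292, 0.012]]
[[0.5, -0.29, 0.012], [0.497, -0.181, 0.012], [0.357, -0.181, 0.012], [0.357, -0.295, 0.012]]
cup [ 0.4039113  -0.00206907  0.085     ] jar [ 0.61724548 -0.00726097  0.075     ]
```

The rows are not in the units I measure in: shifts go in shares of 62.5 mm and turns go in shares of 360 degrees. I convert before sending: -0.06 m is -0.96, -0.0554 m is -0.8864, 0.135 rad / 6.2832 = 0.0215.

```bash
python3 drive.py '[[0, 0, -0.96, 0, 0, 0.0215], [0, 0, -0.96, 0, 0, 0.0215], [0.424, -0.8864, 0, 0, 0, 0], [0.424, -0.8864, 0, 0, 0, 0], [0.424, -0.8864, 0, 0, 0, 0]]'; for i in 1 2; do python3 drive.py '[[0.424, -0.8864, 0, 0, 0, 0], [0.424, -0.8864, 0, 0, 0, 0], [0.424, -0.8864, 0, 0, 0, 0], [0.424, -0.8864, 0, 0, 0, 0], [0.424, -0.8864, 0, 0, 0, 0]]'; done
```

```text
clock: 0.98
tcp_pos: [0.2656, -0.4517, 0.3403]
tcp_rot: [0.0, 1.0, 0.013, 0.0]
contact_force: [0.6, 0.3, 0.5]
gripper_width: 0.0855
gripper_force: 0.0
clock: 1.6
tcp_pos: [0.3905, -0.171, 0.3404]
tcp_rot: [0.0, 1.0, 0.013, 0.001]
contact_force: [0.9, -0.6, 0.5]
gripper_width: 0.0854
gripper_force: 0.0
clock: 2.22
tcp_pos: [0.5156, 0.1097, 0.3405]
tcp_rot: [0.0, 1.0, 0.014, 0.001]
contact_force: [0.4, -1.3, 0.2]
gripper_width: 0.0854
gripper_force: 0.0
```

To row units: -0.055 m is -0.88, 0.027 m is 0.432, 0.085 rad / 6.2832 = 0.0135.

```bash
python3 drive.py '[[0.432, -0.88, 0, 0, 0, 0], [0.432, -0.88, 0, 0, 0, 0], [0.432, -0.88, 0, 0, 0, 0], [0, 0, 0.64, 0, 0.0135, 0], [-0.16, 0, 0.56, 0, 0.0135, 0]]' && python3 - <<'E'
from h import *
d=grab('wrist','w1.png');np.savez('w1.npz',**d)
print(manip.get_state()['tcp_pos'])
for z in (.115,): print(pix(d,[.593,.2775,z]))
im=d['image'];h=cv2.cvtColor(im,cv2.COLOR_RGB2HSV)
m=cv2.inRange(h,(8,150,100),(22,255,255));c=max(cv2.findContours(m,0,1)[0],key=cv2.contourArea)
print(cv2.boxPoints(cv2.minAreaRect(c)).round(1).tolist(),cv2.approxPolyDP(c,2,True)[:,0].tolist())
E
```

```text
clock: 2.85
tcp_pos: [0.5854, 0.2756, 0.2626]
tcp_rot: [-0.001, 0.996, 0.014, 0.086]
contact_force: [0.1, 0.3, -0.2]
gripper_width: 0.0852
gripper_force: 0.0
[0.57853152 0.27365956 0.25306396]
[257.51750805 191.40867607]
[[243.0, 220.0], [243.0, 164.0], [269.0, 164.0], [269.0, 220.0]] [[244, 165], [244, 219], [268, 220], [269, 166]]
```

View pics/w1.png

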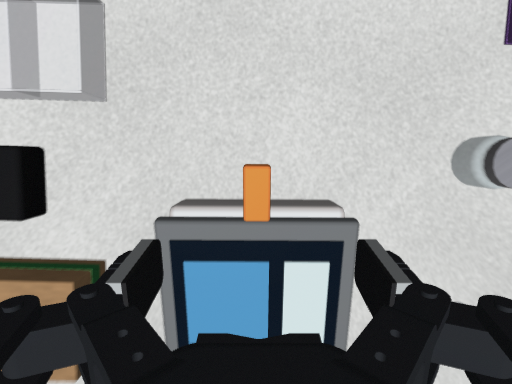

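The wrist view shows the tab centred at (256,192) and in line with the gripper, with the display's far edge at row about 219.

```bash
python3 - <<'E'
from h import *
s=grab('side');t=grab('top');w=dict(np.load('w1.npz'))
def T(n,*a):
    p,e=tri(*[ray(d,*q) for d,q in zip((s,t,w),a) if q]);print(n,p.round(4),np.round(e,4));return p
a=T('tabtip',(108,257),(152.5,159.7),(256.5,164.5))
a=T('tabtip',(108,257),None,(256.5,164.5))
T('farY-',(170,240),(190.8,177.6),(358,218.5));T('farY+',(85,316.7),(117.2,180),(155.5,219))
T('farY-',(170,240),None,(358,218.5));T('farY+',(85,316.7),None,(155.5,219))
S=manip.get_state();Rt=rot(S['tcp_rot']);H=np.array([.386,.2715,.080])
for th in(.15,.17,.19):
  yaw=.027;p=H+.21*np.array([np.cos(th),yaw*np.cos(th),np.sin(th)])
  print(th,p,Rt.inv().apply(p-S['tcp_pos']))
E
```

```text
tabtip [0.6164 0.2784 0.1246] [0.0014 0.0036 0.0028]
tabtip [0.6186 0.2781 0.1244] [0.0012 0.0012]
farY- [0.567  0.1757 0.1102] [0.002  0.0025 0.0021]
farY+ [0.5614 0.3761 0.1131] [0.0009 0.0017 0.0015]
farY- [0.5682 0.1764 0.1115] [0.0015 0.0015]
farY+ [0.5623 0.3758 0.1132] [0.0008 0.0008]
0.15 [0.59364193 0.27710633 0.11138201] [-0.012555   -0.00313569  0.14900091]
0.17 [0.5929728  0.27708827 0.11552829] [-0.01254502 -0.00312596  0.14480096]
0.19 [0.59222089 0.27706796 0.11966037] [-0.01261907 -0.00311633  0.14060165]
```

To row units: 0.03 m is 0.48, 0.026 m is 0.416.

```bash
python3 drive.py '[[-0.088, -0.024, 0.48, 0, 0, 0], [-0.08, -0.024, 0.48, 0, 0, 0], [0, 0, 0.48, 0, 0, 0], [0, 0, 0.48, 0, 0, 0], [0, 0, 0.416, 0, 0, 0]]' && python3 drive.py '[[0, 0, 0, 0, 0, 0], [0, 0, 0, 0, 0, 0], [0, 0, 0, 0, 0, 0], [0, 0, 0, 0, 0, 0], [0, 0, 0, 0, 0, 0]]' .01 && python3 drive.py '[[0, 0, 0, 0, 0, 0], [0, 0, 0, 0, 0, 0]]'
```

```text
clock: 3.62
tcp_pos: [0.6025, 0.2785, 0.122]
tcp_rot: [-0.002, 0.996, 0.013, 0.087]
contact_force: [-0.6, 0.1, 1.3]
gripper_width: 0.0854
gripper_force: 0.0
clock: 4.25
tcp_pos: [0.5991, 0.278, 0.1194]
tcp_rot: [-0.001, 0.996, 0.013, 0.085]
contact_force: [-0.3, 0.0, -0.1]
gripper_width: 0.01
gripper_force: 0.0
clock: 4.5
tcp_pos: [0.5989, 0.2779, 0.1187]
tcp_rot: [-0.001, 0.996, 0.013, 0.085]
contact_force: [1.1, -1.2, -1.6]
gripper_width: 0.0102
gripper_force: 0.0
```

```bash
python3 - <<'E'
from h import *
s=grab('side');w=grab('wrist')
a=cv2.resize(s['image'][200:384,40:240],None,fx=2,fy=2)[:,:,::-1]
b=w['image'][:,60:460,::-1]
c=np.zeros((400,800,3),np.uint8);c[:368,:400]=a;c[:384,400:]=b
cv2.imwrite('pics/c3.png',c)
print(manip.get_state()['tcp_pos'],manip.get_state()['contact_force'])
E
```

```text
[0.59889192 0.27787591 0.11864055] [-0.42728131  0.88348788  0.11784923]
```

View pics/c3.png

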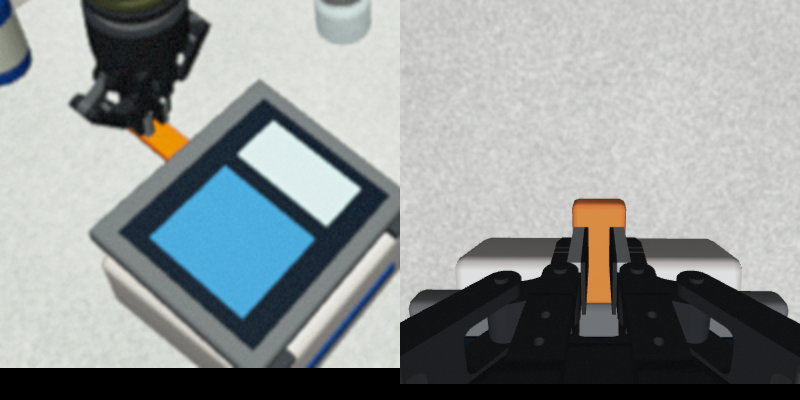

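The wrist view (right half) shows the closed fingers above the tab, with a gap narrower than the tab, so the tab lies lower than I measured. I'll open, back off and measure again.

To row units: -0.04 m is -0.64, -0.03 m is -0.48.

```bash
python3 drive.py '[[0, 0, 0, 0, 0, 0], [0, 0, 0, 0, 0, 0], [0, 0, 0, 0, 0, 0], [0, 0, 0, 0, 0, 0]]' .085 && python3 drive.py '[[-0.128, 0, -0.64, 0, 0, 0], [-0.16, 0, -0.64, 0, 0, 0], [-0.16, 0, -0.48, 0, 0, 0], [0, 0, 0, 0, 0, 0], [0, 0, 0, 0, 0, 0]]' && python3 - <<'E'
from h import *
s=grab('side');t=grab('top');w=grab('wrist');np.savez('w2.npz',**w)
print(manip.get_state()['tcp_pos'])
for n,d in(('s',s),('t',t),('w',w)):
    h=cv2.cvtColor(d['image'],cv2.COLOR_RGB2HSV);m=cv2.inRange(h,(8,140,80),(22,255,255))
    if n=='t':m[:,:100]=0
    for c in cv2.findContours(m,0,1)[0]:
        if cv2.contourArea(c)>40: print(n,cv2.boxPoints(cv2.minAreaRect(c)).round(1).tolist(),cv2.approxPolyDP(c,2,True)[:,0].tolist())
a=cv2.resize(s['image'][235:384,70:250],None,fx=2.2,fy=2.2)[:,:,::-1]
b=w['image'][:,60:460,::-1]
c=np.zeros((400,800,3),np.uint8);c[:a.shape[0],:a.shape[1]]=a;c[:384,400:]=b
cv2.imwrite('pics/c4.png',c)
E
```

```text
clock: 5.1
tcp_pos: [0.599, 0.2779, 0.1187]
tcp_rot: [-0.001, 0.996, 0.013, 0.085]
contact_force: [0.4, 0.9, 0.1]
gripper_width: 0.0812
gripper_force: 0.0
clock: 5.72
tcp_pos: [0.5525, 0.2764, 0.2212]
tcp_rot: [-0.001, 0.996, 0.013, 0.084]
contact_force: [-1.3, 0.1, -0.7]
gripper_width: 0.085
gripper_force: 0.0
[0.55232531 0.27624395 0.22015966]
s [[101.80000305175781, 262.5], [111.0, 251.3000030517578], [133.8000030517578, 270.0], [124.69999694824219, 281.20001220703125]] [[111, 254], [103, 261], [104, 264], [124, 279], [133, 270]]
t [[149.0, 160.0], [157.0, 160.0], [157.0, 167.0], [149.0, 167.0]] [[149, 160], [149, 165], [157, 167], [156, 160]]
w [[242.0, 124.0], [274.0, 124.0], [274.0, 191.0], [242.0, 191.0]] [[244, 124], [242, 189], [271, 191], [273, 125]]
```

View pics/c4.png

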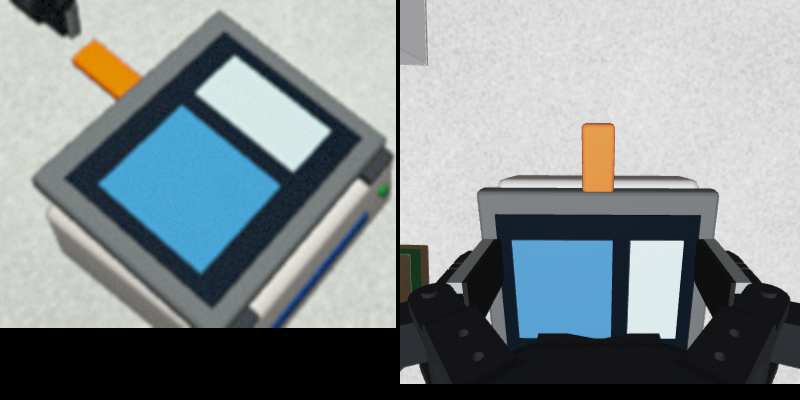

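Tab unmoved in the side view. In the wrist view it spans (242–274, 124–191), and the display's far-edge corners are at (538,188) and (778,190) in the composite.

```bash
python3 - <<'E'
from h import *
w1=dict(np.load('w1.npz'));w2=dict(np.load('w2.npz'));s=grab('side');t=grab('top')
print(w1['extrinsics'].round(4).tolist(),w2['extrinsics'].round(4).tolist())
def T(n,*a):
    p,e=tri(*[ray(d,*q) for d,q in a]);print(n,p.round(4),np.round(e,4))
T('tip w12',(w1,(256.5,164.5)),(w2,(258.5,124.5)))
T('tip w2 s',(s,(107.5,257)),(w2,(258.5,124.5)))
T('tip w2 t',(t,(152.8,159.7)),(w2,(258.5,124.5)))
T('tip s t',(t,(152.8,159.7)),(s,(107.5,257)))
o,r1=ray(w2,138,188.5);o,r2=ray(w2,378,190)
F=-w2['extrinsics'][:3,2]
k=.2/np.linalg.norm(r1/(r1@F)-r2/(r2@F));print('far by scale',o+k*r1/(r1@F),o+k*r2/(r2@F))
o,r1=ray(w2,242.5,124.5);o,r2=ray(w2,274,124.5)
k=.026/np.linalg.norm(r1/(r1@F)-r2/(r2@F));print('tip by scale',o+k*r1/(r1@F),o+k*r2/(r2@F))
T('farL w2 s',(s,(85,316.7)),(w2,(138,188.5)));T('farR w2 s',(s,(170,240)),(w2,(378,189.5)))
T('farL',(w1,(155.5,219)),(w2,(138,188.5)));T('farR',(w1,(358,218.5)),(w2,(378,189.5)))
S=manip.get_state();print(rot(S['tcp_rot']).as_matrix().round(3).tolist(),S['tcp_pos'])
E
```

```text
[[0.0286, 0.9946, 0.0999, 0.6272], [-0.9996, 0.0285, 0.0026, 0.2775], [-0.0003, -0.0999, 0.995, 0.4256], [0.0, 0.0, 0.0, 1.0]] [[0.0272, 0.9941, 0.1047, 0.5948], [-0.9996, 0.027, 0.0035, 0.2783], [0.0007, -0.1047, 0.9945, 0.3829], [0.0, 0.0, 0.0, 1.0]]
tip w12 [0.6189 0.279  0.1156] [0.0002 0.0002]
tip w2 s [0.6178 0.2785 0.1258] [0.0003 0.0003]
tip w2 t [0.6179 0.2797 0.1092] [0.0018 0.0018]
tip s t [0.6137 0.2781 0.1282] [0.0022 0.0022]
far by scale [0.56371262 0.3776596  0.11447336] [0.56791964 0.17770403 0.11474189]
tip by scale [0.61887395 0.29192103 0.11155025] [0.61958242 0.26593069 0.11156814]
farL w2 s [0.5627 0.3765 0.1138] [0.0017 0.0017]
farR w2 s [0.5679 0.1758 0.1118] [0.0008 0.0008]
farL [0.5654 0.3725 0.1272] [0.0004 0.0004]
farR [0.5686 0.1779 0.1135] [0.0007 0.0007]
[[0.986, 0.027, 0.167], [0.026, -1.0, 0.003], [0.167, 0.001, -0.986]] [0.55249754 0.27633159 0.22066525]
```

To row units: 0.04 m is 0.64, 0.03 m is 0.48.

```bash
python3 drive.py '[[0.192, 0, 0.64, 0, 0, 0], [0.1664, 0, 0.64, 0, 0, 0], [0, 0, 0.48, 0, 0, 0], [0, 0, 0.192, 0, 0, 0], [0, 0, 0, 0, 0, 0]]' && python3 drive.py '[[0, 0, 0, 0, 0, 0], [0, 0, 0, 0, 0, 0], [0, 0, 0, 0, 0, 0]]' .015 && python3 drive.py '[[0, 0, 0, 0, 0, 0], [0, 0, 0, 0, 0, 0]]'
```

```text
clock: 6.6
tcp_pos: [0.595, 0.2776, 0.1049]
tcp_rot: [-0.001, 0.996, 0.013, 0.084]
contact_force: [-0.2, -0.3, 0.6]
gripper_width: 0.085
gripper_force: 0.0
clock: 6.98
tcp_pos: [0.5959, 0.2781, 0.1072]
tcp_rot: [-0.001, 0.996, 0.013, 0.086]
contact_force: [0.6, 0.1, -0.0]
gripper_width: 0.0316
gripper_force: 0.0
clock: 7.22
tcp_pos: [0.5959, 0.2779, 0.1068]
tcp_rot: [-0.001, 0.996, 0.013, 0.085]
contact_force: [-1.5, -1.5, 2.7]
gripper_width: 0.0242
gripper_force: 60.8
```

To row units: -0.0158 m is -0.2528, -0.0006 m is -0.0096, 0.075 rad / 6.2832 = 0.0119.

```bash
python3 drive.py '[[-0.0096, 0, -0.2528, 0, 0.0119, 0], [-0.0096, 0, -0.2528, 0, 0.0119, 0], [0, 0, 0, 0, 0, 0]]' && python3 drive.py '[[-0.0096, 0, -0.2528, 0, 0.0119, 0], [-0.0096, 0, -0.2528, 0, 0.0119, 0], [-0.0096, 0, -0.2528, 0, 0.0119, 0], [-0.0096, 0, -0.2528, 0, 0.0119, 0], [0, 0, 0, 0, 0, 0]]' && python3 drive.py '[[0, 0, 0, 0, 0, 0], [0, 0, 0, 0, 0, 0]]' && python3 - <<'E'
from h import *
s=grab('side');t=grab('top');np.savez('s3.npz',**s);np.savez('t3.npz',**t)
a=cv2.resize(s['image'][170:384,60:260],None,fx=2.5,fy=2.5)[:,:,::-1]
b=cv2.resize(t['image'][130:255,90:210],None,fx=2.4,fy=2.4)[:,:,::-1]
c=np.zeros((540,800,3),np.uint8);c[:a.shape[0],:a.shape[1]]=a;c[:b.shape[0],510:510+b.shape[1]]=b
cv2.imwrite('pics/c5.png',c)
E
```

```text
clock: 7.6
tcp_pos: [0.588, 0.2777, 0.138]
tcp_rot: [-0.002, 0.987, 0.014, 0.16]
contact_force: [0.2, -1.6, 3.9]
gripper_width: 0.0238
gripper_force: 61.0
clock: 8.22
tcp_pos: [0.5592, 0.277, 0.1938]
tcp_rot: [-0.004, 0.952, 0.013, 0.305]
contact_force: [-0.5, -0.9, 3.8]
gripper_width: 0.0238
gripper_force: 61.1
clock: 8.48
tcp_pos: [0.5599, 0.277, 0.193]
tcp_rot: [-0.004, 0.952, 0.013, 0.305]
contact_force: [0.8, 0.2, 3.8]
gripper_width: 0.024
gripper_force: 61.2
```

View pics/c5.png

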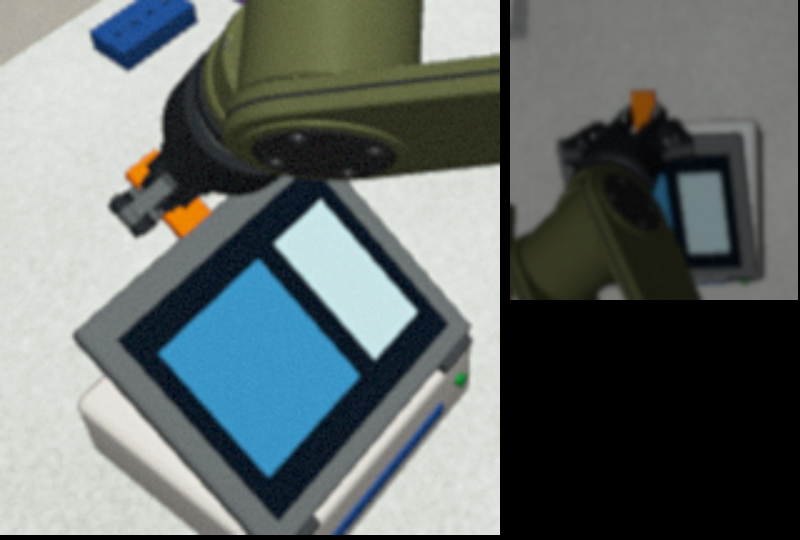

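The display is raised. Its far-left corner is at side (90.4,304), and the light panel's corners are visible in both views.

```bash
cat > ang.py <<'E'
from h import *
Hx,yaw=.387,.027
# plane y = const edge: rotating about hinge keeps y'(console) constant
ex=np.array([np.cos(yaw),np.sin(yaw),0]);ey=np.array([-np.sin(yaw),np.cos(yaw),0]);H=np.array([Hx,.2715,.08])
def ang(d,uv,yo,r):
    o,q=ray(d,*uv);k=(yo-(o-H)@ey)/(q@ey);p=o+k*q-H
    x,z=p@ex,p[2];print('x,z',round(x,4),round(z,4),'r',round(np.hypot(x,z),4),'exp',round(np.hypot(r,.008),4),'theta',round(np.arctan2(z,x)-np.arctan2(.008,r),4))
E
python3 - <<'E'
from ang import *
s=dict(np.load('s3.npz'));t=dict(np.load('t3.npz'))
ang(s,(90.4,304),.1,.18)
P=[tri(ray(s,*a),ray(t,*b)) for a,b in (((188.8,250),(177.1,201.25)),((227.2,294.8),(181.25,235.4)),((210,314),(163.75,236.25)),((170,267.2),(159.6,201.7)))]
for p,e in P:print(p.round(4),np.round(e,4))
for i,j in((0,1),(3,2)):
  v=P[i][0]-P[j][0];print(np.linalg.norm(v),np.arctan2(v[2],v@ex))
s0=grab('side')
# flat-time check from earlier pixel
ang(s,(85,316.7),.1,.18)
print(manip.get_state()['tcp_pos'])
E
```

```text
x,z 0.1393 0.106 r 0.1751 exp 0.1802 theta 0.6061
[0.4905 0.2022 0.167 ] [0.0002 0.0002]
[0.4079 0.2006 0.1086] [0.002 0.002]
[0.4059 0.2474 0.1111] [0.0019 0.0019]
[0.4898 0.2476 0.168 ] [0.0001 0.0001]
0.10125993266689065 0.6151595711002614
0.10137285718719868 0.5955129128728497
x,z 0.1749 0.0372 r 0.1788 exp 0.1802 theta 0.1652
[0.55988663 0.27704824 0.19299457]
```

To row units: -0.0126 m is -0.2016, -0.0006 m is -0.0096, 0.06 rad / 6.2832 = 0.0095.

```bash
python3 drive.py '[[-0.0096, 0, -0.2016, 0, 0.0095, 0], [-0.0096, 0, -0.2016, 0, 0.0095, 0], [-0.0096, 0, -0.2016, 0, 0.0095, 0], [0, 0, 0, 0, 0, 0], [0, 0, 0, 0, 0, 0]]' && python3 - <<'E'
from h import *
s=grab('side');t=grab('top');np.savez('s4.npz',**s);np.savez('t4.npz',**t)
a=cv2.resize(s['image'][170:384,60:260],None,fx=2.5,fy=2.5)[:,:,::-1]
b=cv2.resize(t['image'][130:255,90:210],None,fx=2.4,fy=2.4)[:,:,::-1]
c=np.zeros((540,800,3),np.uint8);c[:a.shape[0],:a.shape[1]]=a;c[:b.shape[0],510:510+b.shape[1]]=b
cv2.imwrite('pics/c6.png',c)
for n,d in(('s',s),('t',t)):
    im=d['image'].astype(int);h=cv2.cvtColor(d['image'],cv2.COLOR_RGB2HSV)
    mb=cv2.inRange(h,(98,120,70),(112,255,255))
    mw=(((im[:,:,1]>(150 if n=='s' else 105))&(im[:,:,1]>=im[:,:,0]+4)).astype(np.uint8))*255
    for k,m in(('blue',mb),('pan',mw)):
        for c in cv2.findContours(m,0,1)[0]:
            x,y=c[:,0].mean(0)
            if cv2.contourArea(c)>150 and ((n=='s' and 80<x<260 and y>220) or (n=='t' and 110<x<200 and 160<y<255)):
                print(n,k,cv2.contourArea(c),cv2.approxPolyDP(c,3,True)[:,0].tolist())
E
```

```text
clock: 9.25
tcp_pos: [0.5346, 0.2765, 0.2221]
tcp_rot: [-0.006, 0.921, 0.012, 0.39]
contact_force: [0.1, -0.3, 5.4]
gripper_width: 0.0244
gripper_force: 61.2
s blue 3522.0 [[170, 273], [131, 313], [172, 362], [207, 321]]
s pan 1343.0 [[187, 258], [179, 268], [214, 313], [229, 295], [212, 271], [204, 267], [200, 255]]
s pan 22839.5 [[195, 165], [171, 182], [132, 160], [128, 152], [81, 182], [76, 191], [73, 188], [48, 205], [57, 231], [53, 238], [42, 245], [29, 242], [18, 224], [0, 236], [0, 342], [5, 348], [3, 356], [0, 354], [0, 383], [136, 383], [94, 347], [88, 328], [104, 316], [95, 302], [130, 271], [120, 262], [119, 249], [123, 243], [116, 235], [131, 223], [139, 230], [147, 227], [153, 209], [182, 193], [195, 191], [200, 185]]
t pan 355.5 [[161, 213], [165, 236], [178, 236], [175, 210]]
```

View pics/c6.png

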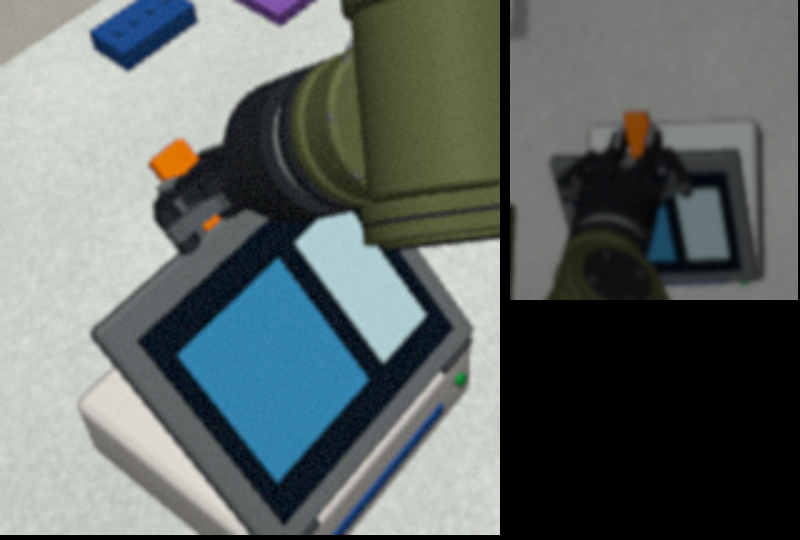

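The display is higher now. Its far-left corner is at side (97.2,303.2), and the panel's +y edge runs from (178,267) to (213,315).

```bash
python3 - <<'E'
from ang import *
s=dict(np.load('s4.npz'));t=dict(np.load('t4.npz'))
ang(s,(97.2,303.2),.1,.18)
P=[tri(ray(s,*a),ray(t,*b)) for a,b in (((213.2,315.2),(165,238.75)),((178,267.2),(158.75,209.2)))]
for p,e in P:print(p.round(4),np.round(e,4))
v=P[1][0]-P[0][0];print(np.linalg.norm(v),np.arctan2(v[2],v@ex))
S=manip.get_state();p=S['tcp_pos'];R0=rot(S['tcp_rot']).as_matrix()
g=p+R0[:,2]*.003;print(p,np.arctan2(-R0[0,2]*-1,-R0[2,2]),np.arctan2(p[2]-.08,p[0]-.387),R0.round(3).tolist())
# panel point radii: using single side view with y from previous triangulation
for y,uv in((.2475,(178,267.2)),(.2475,(213.2,315.2))):
    o,q=ray(s,*uv);k=(y-o[1])/q[1];print((o+k*q).round(4))
E
```

```text
x,z 0.118 0.1276 r 0.1738 exp 0.1802 theta 0.7804
[0.4001 0.2447 0.1094] [0.0029 0.0029]
[0.4691 0.247  0.1836] [0.0012 0.0012]
0.10131481134675531 0.8213244188885849
[0.53470251 0.2764698  0.22196475] 0.8010881044328968 0.765592670578211 [[0.696, 0.027, 0.718], [0.018, -1.0, 0.02], [0.718, -0.001, -0.696]]
[0.4701 0.2475 0.1837]
[0.4013 0.2475 0.113 ]
```

To row units: 0.06 m is 0.96, -0.05 m is -0.8, -0.18 rad / 6.2832 = -0.0286.

```bash
python3 drive.py '[[0, 0, 0, 0, 0, 0], [0, 0, 0, 0, 0, 0], [0, 0, 0, 0, 0, 0], [0, 0, 0, 0, 0, 0], [0, 0, 0, 0, 0, 0]]' .085 && python3 drive.py '[[0, 0, -0.48, 0, 0, 0], [0, 0, -0.64, 0, 0, 0], [0, 0, -0.8, 0, -0.0159, 0], [0, 0.8, -0.48, 0, -0.0286, 0], [0, 0.8, -0.48, 0, -0.0286, 0]]' && python3 drive.py '[[0, 0.96, 0, 0, -0.0286, 0], [0, 0.96, 0, 0, -0.0239, 0], [0, 0.96, 0, 0, 0, 0], [0, 0, 0, 0, 0, 0], [0, 0, 0, 0, 0, 0]]'  && python3 - <<'E'
from h import *
s=grab('side');t=grab('top');w=grab('wrist');
for n,d in(('s',s),('t',t),('w',w)): np.savez(n+'5.npz',**d)
for n,d in(('s',s),('t',t)):
    im=d['image'].astype(int);h=cv2.cvtColor(d['image'],cv2.COLOR_RGB2HSV)
    mb=cv2.inRange(h,(98,120,70),(112,255,255))
    mw=(((im[:,:,1]>(150 if n=='s' else 105))&(im[:,:,1]>=im[:,:,0]+4)).astype(np.uint8))*255
    for k,m in(('blue',mb),('pan',mw)):
        for c in cv2.findContours(m,0,1)[0]:
            x,y=c[:,0].mean(0)
            if 150<cv2.contourArea(c)<6000 and ((n=='s' and 80<x<260 and y>220) or (n=='t' and 110<x<200 and 160<y<255)):
                print(n,k,cv2.contourArea(c),cv2.approxPolyDP(c,3,True)[:,0].tolist(),cv2.boxPoints(cv2.minAreaRect(c)).round(1).tolist())
E
```

```text
clock: 9.98
tcp_pos: [0.534, 0.2761, 0.2208]
tcp_rot: [-0.005, 0.921, 0.012, 0.389]
contact_force: [-0.2, -0.4, 0.3]
gripper_width: 0.085
gripper_force: 0.0
clock: 10.6
tcp_pos: [0.4146, 0.1735, 0.3557]
tcp_rot: [-0.004, 0.986, 0.016, 0.168]
contact_force: [1.8, -0.2, -0.6]
gripper_width: 0.0852
gripper_force: 0.0
clock: 11.22
tcp_pos: [0.4213, -0.0069, 0.3536]
tcp_rot: [-0.0, 1.0, 0.013, 0.005]
contact_force: [0.2, -0.1, 0.6]
gripper_width: 0.0845
gripper_force: 0.0
s blue 3460.0 [[170, 273], [131, 313], [171, 362], [207, 321]] [[126.30000305175781, 307.3999938964844], [170.89999389648438, 272.29998779296875], [214.5, 327.70001220703125], [170.0, 362.79998779296875]]
s pan 1305.0 [[196, 250], [179, 267], [213, 313], [228, 295]] [[176.60000610351562, 264.29998779296875], [196.1999969482422, 249.89999389648438], [232.1999969482422, 298.79998779296875], [212.60000610351562, 313.29998779296875]]
t blue 872.0 [[120, 212], [127, 238], [158, 237], [152, 210]] [[120.0, 210.0], [158.0, 210.0], [158.0, 238.0], [120.0, 238.0]]
t pan 379.5 [[160, 210], [165, 236], [179, 236], [175, 210]] [[159.5, 210.10000610351562], [174.60000610351562, 207.3000030517578], [179.8000030517578, 235.89999389648438], [164.6999969482422, 238.60000610351562]]
```

```bash
cat > plane.py <<'E'
from ang import *
def run(s,t):
    A=np.float32([[170,273],[131,313],[171,362],[207,321],[196,250],[179,267],[213,313],[228,295]])
    B=np.float32([[152,210],[120,212],[127,238],[158,237],[175,209],[160,210],[165,237],[179,236]])
    f=lambda d,c,w:cv2.cornerSubPix(cv2.cvtColor(d['image'],7),c.copy(),(w,w),(-1,-1),(3,50,.01))
    A=f(s,A,4);B=f(t,B,3);print(A.round(1).tolist(),B.round(1).tolist())
    P=[];
    for a,b in zip(A,B):
        p,e=tri(ray(s,*a),ray(t,*b));P.append(p);print(p.round(4),np.round(e[0],4))
    P=np.array(P);n=np.linalg.svd(P-P.mean(0))[2][2];n*=np.sign(n[2]);print('plane',np.arctan2(-n@ex,n[2]),n@ey)
    for i,j in((0,3),(1,2),(4,7),(5,6)):
        v=P[i]-P[j];print(round(np.linalg.norm(v),4),round(np.arctan2(v[2],v@ex),4))
    for p in P:
        q=p-H;print(round(np.arctan2(q[2],q@ex)-np.arcsin(.008/np.hypot(q[2],q@ex)),3),end=' ')
E
python3 - <<'E'
from plane import *
run(dict(np.load('s5.npz')),dict(np.load('t5.npz')))
E
```

```text
[[170.8000030517578, 272.29998779296875], [130.39999389648438, 311.29998779296875], [170.6999969482422, 362.79998779296875], [207.1999969482422, 321.29998779296875], [196.39999389648438, 248.10000610351562], [177.1999969482422, 266.6000061035156], [212.89999389648438, 315.1000061035156], [230.39999389648438, 295.29998779296875]] [[152.39999389648438, 208.8000030517578], [120.0, 212.0], [124.5, 237.0], [158.0, 237.0], [176.10000610351562, 208.1999969482422], [158.0, 208.5], [163.60000610351562, 237.60000610351562], [181.1999969482422, 236.6999969482422]]
[0.4697 0.2625 0.1863] 0.0009
[0.4644 0.3468 0.1876] 0.0035
[0.4007 0.3493 0.1161] 0.0027
[0.4021 0.2615 0.1123] 0.0001
[0.4706 0.202  0.1862] 0.0009
[0.4702 0.2481 0.1856] 0.0006
[0.4013 0.247  0.1121] 0.001
[0.4031 0.1997 0.1107] 0.0008
plane 0.8334878497221822 -0.018351083393728568
0.1003 0.8309
0.0958 0.8445
0.1012 0.8407
0.1008 0.8179
0.852 0.875 0.953 0.912 0.855 0.848 0.937 0.9
```

```bash
python3 - <<'E'
from ang import *
def im(n): return cv2.imread('pics/'+n)
s=dict(np.load('s5.npz'));t=dict(np.load('t5.npz'))
def find(d,side):
    g=d.astype(int);h=cv2.cvtColor(d,cv2.COLOR_BGR2HSV);out=[]
    for name,m in (('b',cv2.inRange(h,(95,110,60),(112,255,255))),('p',((g[:,:,1]>(150 if side else 90))&(g[:,:,1]>=g[:,:,2]+3)).astype(np.uint8)*255)):
        m=cv2.morphologyEx(m,cv2.MORPH_OPEN,np.ones((3,3),np.uint8))
        for c in cv2.findContours(m,0,1)[0]:
            x,y=c[:,0].mean(0)
            if 250<cv2.contourArea(c)<6000 and ((side and 90<x<240 and y>240) or (not side and 115<x<195 and 165<y<245)):
                q=cv2.approxPolyDP(c,.06*cv2.arcLength(c,True),True)[:,0]
                if len(q)==4: 
                    q=cv2.cornerSubPix(cv2.cvtColor(d,6),np.float32(q),(3,3),(-1,-1),(3,50,.01));out.append((name,q))
    return out
for lab,a,b in(('t0',im('side0.png'),im('top0.png')),('now',s['image'][:,:,::-1].copy(),t['image'][:,:,::-1].copy())):
    fs=find(a,1);ft=find(b,0);print(lab,[(n,q.round(1).tolist()) for n,q in fs],[(n,q.round(1).tolist()) for n,q in ft])
    for n,q in fs:
        for m,r in ft:
            if n!=m: continue
            # order: by side image: far = smaller v+u*.. ; top far = smaller row, +y = smaller col
            r=r[np.argsort(r[:,1])];far=r[:2][np.argsort(r[:2,0])];near=r[2:][np.argsort(r[2:,0])]
            P=[]
            for bpt in(far[0],far[1],near[0],near[1]):
                P.append(min((tri(ray(s,*x),ray(t,*bpt)) for x in q),key=lambda z:z[1][0]))
            P=[p for p,e in P]
            for i in(0,1):
                v=P[i]-P[i+2];print(n,P[i].round(4),P[i+2].round(4),np.linalg.norm(v).round(4),np.arctan2(v[2],v@ex).round(3))
E
```

```text
t0 [('b', [[151.89999389648438, 282.1000061035156], [114.0999984741211, 318.1000061035156], [160.60000610351562, 359.0], [197.0, 319.20001220703125]]), ('p', [[176.39999389648438, 259.6000061035156], [158.1999969482422, 276.79998779296875], [202.6999969482422, 312.8999938964844], [220.1999969482422, 293.8999938964844]])] [('b', [[157.8000030517578, 193.3000030517578], [127.0, 195.0], [129.0, 231.0], [160.0, 229.0]]), ('p', [[145.0, 197.0], [143.0, 212.0], [156.0, 227.0], [156.0, 197.0]]), ('p', [[179.8000030517578, 192.3000030517578], [163.3000030517578, 193.1999969482422], [164.89999389648438, 230.1999969482422], [181.0, 226.0]])]
b [0.5188 0.3485 0.1171] [0.4224 0.346  0.0941] 0.0991 0.233
b [0.5216 0.264  0.1177] [0.4258 0.2606 0.0933] 0.0989 0.25
p [0.4946 0.2794 0.1754] [0.4503 0.2701 0.2425] 0.081 -0.985
p [0.506  0.2622 0.1443] [0.4213 0.2615 0.1215] 0.0877 0.264
p [0.5218 0.2493 0.1166] [0.4232 0.247  0.097 ] 0.1006 0.196
p [0.5229 0.2039 0.1175] [0.43   0.2013 0.0942] 0.0959 0.246
now [('b', [[170.6999969482422, 272.3999938964844], [130.39999389648438, 311.29998779296875], [170.8000030517578, 362.79998779296875], [207.1999969482422, 321.3999938964844]]), ('p', [[196.5, 248.1999969482422], [177.3000030517578, 266.5], [214.0, 312.0], [227.0, 293.0]])] [('b', [[152.39999389648438, 208.8000030517578], [120.0, 211.0], [128.0, 239.0], [158.0, 237.0]]), ('p', [[158.0, 208.5], [163.60000610351562, 237.60000610351562], [181.1999969482422, 236.6999969482422], [176.10000610351562, 208.1999969482422]])]
b [0.4664 0.3467 0.1859] [0.3999 0.3446 0.1077] 0.1026 0.865
b [0.4698 0.2625 0.1861] [0.4022 0.2616 0.1121] 0.1003 0.83
p [0.4702 0.2481 0.1858] [0.4004 0.2452 0.1202] 0.0958 0.754
p [0.4706 0.202  0.186 ] [0.4056 0.2006 0.1151] 0.0962 0.828
```

The rows are not in the units I measure in: shifts go in shares of 62.5 mm and turns go in shares of 360 degrees. I convert before sending: -0.06 m is -0.96, -0.02 m is -0.32.

```bash
python3 drive.py '[[0, -0.96, 0, 0, 0, 0], [0, -0.96, 0, 0, 0, 0], [0, -0.32, -0.32, 0, 0, 0], [0, 0, 0, 0, 0, 0], [0, 0, 0, 0, 0, 0]]' && cat > wq.py <<'E'
from ang import *
def quads(d):
    im=d['image'];h=cv2.cvtColor(im,cv2.COLOR_RGB2HSV);g=cv2.cvtColor(im,7);out=[]
    for name,m in(('b',cv2.inRange(h,(96,100,80),(112,255,255))),('p',cv2.inRange(h,(80,8,150),(110,60,255)))):
        m=cv2.morphologyEx(m,cv2.MORPH_OPEN,np.ones((3,3),np.uint8))
        for c in cv2.findContours(m,0,1)[0]:
            if cv2.contourArea(c)<800: continue
            q=cv2.approxPolyDP(c,.04*cv2.arcLength(c,True),True)[:,0]
            q2=cv2.cornerSubPix(g,np.float32(q),(4,4),(-1,-1),(3,50,.01)) 
            out.append((name,cv2.contourArea(c),q2.round(1).tolist()))
    return out
E
python3 - <<'E'
from wq import *
w5=dict(np.load('w5.npz'));w=grab('wrist');np.savez('w6.npz',**w)
for d in(w5,w):
    for o in quads(d):print(o)
    print(pix(d,[.47,.262,.185]),pix(d,[.402,.262,.112]),d['extrinsics'][:3,3])
E
```

```text
clock: 12.0
tcp_pos: [0.417, 0.1333, 0.3732]
tcp_rot: [0.0, 1.0, 0.014, 0.005]
contact_force: [-0.2, -0.3, -0.4]
gripper_width: 0.0854
gripper_force: 0.0
('b', 818.5, [[0.10000000149011612, 127.30000305175781], [0.699999988079071, 166.5], [43.29999923706055, 166.39999389648438]])
('b', 4115.0, [[376.20001220703125, 93.4000015258789], [364.29998779296875, 189.3000030517578], [439.6000061035156, 192.60000610351562], [400.0, 186.0], [398.1000061035156, 143.60000610351562], [456.0, 97.0]])
('p', 2082.0, [[2.0, 113.0], [55.400001525878906, 166.60000610351562], [91.80000305175781, 166.8000030517578], [44.79999923706055, 112.19999694824219]])
[-14.25826549 113.19510012] [ 43.75566522 167.20543031] [ 0.48866733 -0.00308839  0.50799443]
('b', 3817.5, [[51.20000076293945, 110.5999984741211], [94.5, 163.3000030517578], [159.89999389648438, 163.39999389648438], [133.89999389648438, 111.0999984741211]])
('b', 3428.5, [[460.6000061035156, 93.69999694824219], [443.5, 185.5], [507.29998779296875, 189.3000030517578], [474.29998779296875, 172.39999389648438], [511.0, 95.0]])
('p', 1924.5, [[148.5, 111.30000305175781], [171.39999389648438, 163.60000610351562], [206.10000610351562, 163.6999969482422], [192.3000030517578, 111.30000305175781]])
[135.76608485 112.45868061] [159.89556265 164.20560259] [0.48457341 0.13596909 0.52739105]
```

```bash
python3 - <<'E'
from ang import *
a=dict(np.load('w5.npz'));b=dict(np.load('w6.npz'));s=dict(np.load('s5.npz'))
P=[tri(ray(a,*x),ray(b,*y)) for x,y in(((44.8,112.2),(192.3,111.3)),((91.8,166.8),(206.1,163.7)),((.9,112.7),(148.5,111.3)),((55.4,166.6),(171.4,163.6)),((43.3,166.4),(159.9,163.4)))]
for p,e in P: print(p.round(4),np.round(e[0],4))
for i,j in((0,1),(2,3)):
    v=P[i][0]-P[j][0];print(np.linalg.norm(v),np.arctan2(v[2],v@ex))
# single wrist view, known plane length: foreshortening with side
P=[tri(ray(s,*x),ray(b,*y))[0] for x,y in(((196.4,248.1),(192.3,111.3)),((177.3,266.6),(148.5,111.3)),((212.9,315.1),(171.4,163.6)),((230.4,295.3),(206.1,163.7)),((170.8,272.3),(133.9,111.1)),((207.2,321.3),(159.9,163.4)),((130.4,311.3),(51.2,110.6)),((170.7,362.8),(94.5,163.3)))]
for p in P:print(p.round(4))
for i,j in((0,3),(1,2),(4,5),(6,7)):
    v=P[i]-P[j];print(np.linalg.norm(v).round(4),np.arctan2(v[2],v@ex).round(4))
E
```

```text
[0.4728 0.2035 0.1865] 0.0001
[0.4045 0.2017 0.1128] 0.0
[0.4711 0.25   0.1813] 0.0003
[0.4035 0.2467 0.1131] 0.0
[0.4033 0.2615 0.1133] 0.0
0.10046012085556223 0.823017435340075
0.0960932158755446 0.7893409120654042
[0.4722 0.2029 0.1863]
[0.4712 0.2484 0.1854]
[0.4028 0.247  0.1111]
[0.4038 0.2013 0.1122]
[0.471  0.263  0.1863]
[0.4026 0.2616 0.1119]
[0.4691 0.3481 0.1858]
[0.4004 0.347  0.1116]
0.1009 0.8255
0.1009 0.8264
0.1011 0.828
0.1011 0.8237
```

To row units: -0.06 m is -0.96, -0.02 m is -0.32, 0.16 rad / 6.2832 = 0.0255.

```bash
python3 drive.py '[[0, -0.96, 0, 0, 0.0255, 0], [0, -0.96, 0, 0, 0.0255, 0], [0, -0.32, 0, 0, 0.0255, 0], [0, 0, 0, 0, 0.0255, 0], [0, 0, 0, 0, 0.0223, 0]]' && python3 drive.py '[[0, 0, 0, 0, 0, 0], [0, 0, 0, 0, 0, 0]]' && python3 - <<'E'
from h import *
S=manip.get_state();Rt=rot(S['tcp_rot']);print(Rt.as_matrix().round(3).tolist())
print(Rt.inv().apply(np.array([.534,.2761,.2208])-S['tcp_pos']))
E
```

```text
clock: 12.68
tcp_pos: [0.4135, 0.2723, 0.3729]
tcp_rot: [-0.005, 0.922, 0.012, 0.387]
contact_force: [0.7, 0.4, 0.0]
gripper_width: 0.0851
gripper_force: 0.0
clock: 12.92
tcp_pos: [0.4141, 0.2724, 0.3741]
tcp_rot: [-0.005, 0.923, 0.012, 0.384]
contact_force: [-0.4, -0.8, 0.8]
gripper_width: 0.0852
gripper_force: 0.0
[[0.704, 0.026, 0.709], [0.018, -1.0, 0.018], [0.71, -0.0, -0.705]]
[-0.02429209 -0.00058256  0.19309373]
```

To row units: 0.05 m is 0.8, 0.043 m is 0.688.

```bash
python3 drive.py '[[-0.1968, 0, 0.8, 0, 0, 0], [-0.192, 0, 0.8, 0, 0, 0], [0, 0, 0.8, 0, 0, 0], [0, 0, 0.688, 0, 0, 0], [0, 0, 0, 0, 0, 0]]' && python3 drive.py '[[0, 0, 0, 0, 0, 0], [0, 0, 0, 0, 0, 0], [0, 0, 0, 0, 0, 0], [0, 0, 0, 0, 0, 0], [0, 0, 0, 0, 0, 0]]' .015 && python3 drive.py '[[0, 0, 0.056, 0, -0.0025, 0], [0, 0, 0.056, 0, -0.0025, 0], [0, 0, 0, 0, 0, 0], [0, 0, 0, 0, 0, 0]]'
```

```text
clock: 13.55
tcp_pos: [0.5352, 0.2739, 0.2168]
tcp_rot: [-0.003, 0.924, 0.011, 0.382]
contact_force: [-1.1, -0.2, -0.6]
gripper_width: 0.085
gripper_force: 0.0
clock: 14.18
tcp_pos: [0.5338, 0.2765, 0.222]
tcp_rot: [-0.006, 0.923, 0.012, 0.386]
contact_force: [-1.5, -0.9, 4.3]
gripper_width: 0.0236
gripper_force: 59.8
clock: 14.68
tcp_pos: [0.5395, 0.2766, 0.2164]
tcp_rot: [-0.005, 0.929, 0.013, 0.371]
contact_force: [6.7, 0.9, 3.2]
gripper_width: 0.024
gripper_force: 59.1
```

To row units: -0.05 m is -0.8, -0.04 m is -0.64, -0.18 rad / 6.2832 = -0.0286.

```bash
python3 drive.py '[[0, 0, 0, 0, 0, 0], [0, 0, 0, 0, 0, 0], [0, 0, 0, 0, 0, 0], [0, 0, 0, 0, 0, 0], [0, 0, 0, 0, 0, 0]]' .085 && python3 drive.py '[[0, 0, -0.48, 0, 0, 0], [0, 0, -0.64, 0, 0, 0], [0, 0, -0.8, 0, -0.0159, 0], [0, 0.8, -0.48, 0, -0.0286, 0], [0, 0.8, -0.48, 0, -0.0286, 0]]' && python3 drive.py '[[0, 0.64, 0, 0, -0.0286, 0], [0, 0, -0.16, 0, -0.0191, 0], [0, 0, 0, 0, 0, 0], [0, 0, 0, 0, 0, 0]]'  && python3 - <<'E'
from wq import *
s=grab('side');w=grab('wrist');np.savez('s7.npz',**s);np.savez('w7.npz',**w)
for o in quads(w)+quads(s):print(o)
E
```

```text
clock: 15.3
tcp_pos: [0.5384, 0.2763, 0.2154]
tcp_rot: [-0.005, 0.929, 0.012, 0.37]
contact_force: [-0.1, 0.0, 0.5]
gripper_width: 0.085
gripper_force: 0.0
clock: 15.92
tcp_pos: [0.4248, 0.1736, 0.3552]
tcp_rot: [-0.003, 0.989, 0.016, 0.147]
contact_force: [0.7, -0.5, -1.2]
gripper_width: 0.0852
gripper_force: 0.0
clock: 16.42
tcp_pos: [0.4262, 0.1335, 0.3624]
tcp_rot: [0.0, 1.0, 0.014, -0.001]
contact_force: [-0.0, 0.8, -0.3]
gripper_width: 0.0851
gripper_force: 0.0
('b', 4060.5, [[46.599998474121094, 113.4000015258789], [91.4000015258789, 168.1999969482422], [158.0, 168.3000030517578], [131.3000030517578, 113.5]])
('b', 3384.5, [[465.20001220703125, 96.4000015258789], [446.5, 189.60000610351562], [511.0, 193.0], [478.20001220703125, 176.5], [510.79998779296875, 144.10000610351562], [488.8999938964844, 133.6999969482422], [510.0, 97.4000015258789]])
('p', 2041.5, [[146.0, 114.0999984741211], [169.6999969482422, 168.39999389648438], [205.1999969482422, 168.39999389648438], [191.10000610351562, 114.19999694824219]])
('b', 3466.5, [[168.6999969482422, 272.3999938964844], [128.39999389648438, 311.29998779296875], [169.8000030517578, 362.3999938964844], [206.6999969482422, 320.8999938964844]])
('b', 1222.5, [[296.20001220703125, 192.8000030517578], [350.79998779296875, 221.3000030517578], [375.29998779296875, 190.6999969482422], [359.8999938964844, 183.0], [343.5, 200.1999969482422], [333.70001220703125, 181.6999969482422], [317.79998779296875, 186.5], [320.0, 171.0]])
('b', 1442.0, [[284.29998779296875, 68.69999694824219], [315.29998779296875, 79.80000305175781], [349.79998779296875, 52.0], [309.79998779296875, 38.0], [284.3999938964844, 54.29999923706055]])
('p', 1377.0, [[194.39999389648438, 248.1999969482422], [175.1999969482422, 266.6000061035156], [212.10000610351562, 314.70001220703125], [229.60000610351562, 294.8999938964844]])
```

To row units: 0.06 m is 0.96, 0.03 m is 0.48.

```bash
python3 - <<'E'
from ang import *
s=dict(np.load('s7.npz'));b=dict(np.load('w7.npz'))
P=[tri(ray(s,*x),ray(b,*y))[0] for x,y in(((194.4,248.2),(191.1,114.2)),((175.2,266.6),(146,114.1)),((212.1,314.7),(169.7,168.4)),((229.6,294.9),(205.2,168.4)),((168.7,272.4),(131.3,113.5)),((206.7,320.9),(158,168.3)),((128.4,311.3),(46.6,113.4)),((169.8,362.4),(91.4,168.2)))]
for i,j in((0,3),(1,2),(4,5),(6,7)):
    v=P[i]-P[j];print(np.linalg.norm(v).round(4),np.arctan2(v[2],v@ex).round(4))
E
python3 drive.py '[[0, 0.96, 0, 0, 0, 0], [0, 0.96, 0, 0, 0, 0], [0, 0.96, 0, 0, 0, 0], [0, 0.96, 0, 0, 0, 0], [0, 0.48, 0, 0, 0, 0]]' && python3 drive.py '[[0, 0, 0, 0, 0, 0], [0, 0, 0, 0, 0, 0]]' && python3 - <<'E'
from h import *
np.savez('w8.npz',**grab('wrist','w8.png'))
E
python3 drive.py '[[0, 0.96, 0, 0, 0, 0], [0, 0.64, 0, 0, 0, 0], [0, 0, 0, 0, 0, 0], [0, 0, 0, 0, 0, 0]]' && python3 - <<'E'
from h import *
w=grab('wrist','w9.png');np.savez('w9.npz',**w)
a=cv2.imread('pics/w8.png');b=cv2.imread('pics/w9.png')
c8=pix(dict(np.load('w8.npz')),[.47,-.237,.15]);c9=pix(w,[.47,-.237,.15]);print(c8,c9)
def crop(im,c):
    x=int(min(max(c[0]-130,0),512-260));y=int(min(max(c[1]-130,0),384-260));print(x,y);return cv2.resize(im[y:y+260,x:x+260],(399,399),interpolation=2)
cv2.imwrite('pics/c7.png',np.hstack([crop(a,c8),crop(b,c9)]))
E
```

```text
0.1006 0.7878
0.1008 0.7881
0.1009 0.7814
0.1009 0.7845
clock: 17.15
tcp_pos: [0.433, -0.1382, 0.3627]
tcp_rot: [0.0, 1.0, 0.013, -0.001]
contact_force: [-0.6, -0.1, 0.4]
gripper_width: 0.0852
gripper_force: 0.0
clock: 17.4
tcp_pos: [0.4335, -0.1356, 0.363]
tcp_rot: [-0.0, 1.0, 0.014, -0.001]
contact_force: [-0.0, -0.6, -0.1]
gripper_width: 0.0847
gripper_force: 0.0
clock: 17.95
tcp_pos: [0.4367, -0.2353, 0.363]
tcp_rot: [-0.0, 1.0, 0.014, -0.001]
contact_force: [0.4, 0.0, 0.6]
gripper_width: 0.0853
gripper_force: 0.0
[350.79554809 130.75512247] [261.66333715 130.94913713]
220 0
131 0
```

View pics/c7.png

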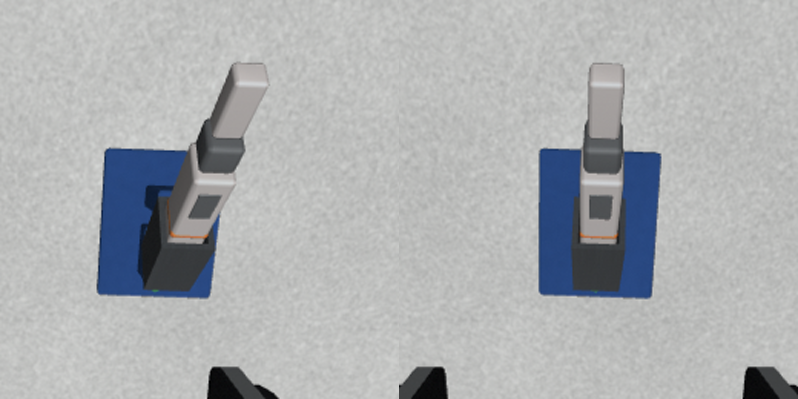

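The display now reads 0.785 rad. The picture shows the wand in both wrist views: ring at composite (169–209,238) and (580–619,238), tip end at (235–267,65) and (591–623,65), and button centre at (204,207) and (601,207).

```bash
cat > wand.py <<'E'
from h import *
a=dict(np.load('w8.npz'));b=dict(np.load('w9.npz'));k=260/399
L=lambda x,y:ray(a,220+x*k,y*k)
Rr=lambda x,y:ray(b,131+(x-399)*k,y*k)
def T(n,p,q):
    r,e=tri(L(*p),Rr(*q));print(n,r.round(4),np.round(e[0],4));return r
r1=T('ring+',(169,237),(580,238));r2=T('ring-',(209,238),(619,238))
bt=T('button',(204.5,207),(601,207))
t1=T('tip+',(235,64),(591,65));t2=T('tip-',(267,66),(623,66))
f1=T('hand far+',(195,183),(583,183));f2=T('hand far-',(234,183),(620,183))
E
python3 - <<'E'
from wand import *
ring=(r1+r2)/2;tip=(t1+t2)/2;hf=(f1+f2)/2
print('ring',ring,'tip',tip)
for n,v in(('hf-ring',hf-ring),('bt-ring',bt-ring),('tip-ring',tip-ring)):print(n,np.linalg.norm(v),np.arctan2(v[0],v[2]),np.arctan2(v[1],v[0]))
for lean in(.66,.698,.73):
    ax=np.array([np.sin(lean),0,np.cos(lean)]);x=np.array([-np.cos(lean),0,np.sin(lean)])
    print(lean,'origin from tip',tip-.009*x-.11*ax,'axis@handle far',hf-.018*x-.04*ax,'ring',ring-.018*x)
s=manip.get_state();print(s['tcp_pos'],rot(s['tcp_rot']).as_matrix().round(3).tolist())
E
```

```text
ring+ [ 0.4378 -0.2226  0.1221] 0.0003
ring- [ 0.4388 -0.2537  0.1252] 0.0001
button [ 0.4663 -0.2381  0.1573] 0.0001
tip+ [ 0.5513 -0.2291  0.2168] 0.0001
tip- [ 0.551  -0.2469  0.2171] 0.0001
hand far+ [ 0.4839 -0.2252  0.1736] 0.0001
hand far- [ 0.4849 -0.25    0.1781] 0.0001
ring [ 0.43827933 -0.23815995  0.12366573] tip [ 0.55114951 -0.23799501  0.2169954 ]
hf-ring 0.06964653561104946 0.7236316530718594 0.012856175455358805
bt-ring 0.04377184940339429 0.6961024825037986 0.0015192118534678738
tip-ring 0.14645863626001251 0.8798808800483849 0.0014613212089255334
0.66 origin from tip [ 0.49081658 -0.23799501  0.1245782 ] axis@handle far [ 0.47408656 -0.23756709  0.13322158] ring [ 0.45249919 -0.23815995  0.11262962]
0.698 origin from tip [ 0.48734913 -0.23799501  0.12693702] axis@handle far [ 0.47247423 -0.23756709  0.13364385] ring [ 0.45206965 -0.23815995  0.11209737]
0.73 origin from tip [ 0.48450042 -0.23799501  0.12902439] axis@handle far [ 0.47112972 -0.23756709  0.13404675] ring [ 0.45169247 -0.23815995  0.11166207]
[ 0.43669564 -0.23519312  0.36318568] [[1.0, 0.029, -0.002], [0.029, -1.0, 0.0], [-0.002, -0.0, -1.0]]
```

To row units: -0.03 m is -0.48, -0.02 m is -0.32, 0.18 rad / 6.2832 = 0.0286.

```bash
python3 drive.py '[[-0.48, 0.04, 0, 0, 0, 0.0032], [-0.32, 0, 0, 0, 0.0286, 0], [0, 0, 0, 0, 0.0286, 0], [0, 0, 0, 0, 0.0286, 0], [0, 0, 0, 0, 0.0286, 0]]' && python3 drive.py '[[0, 0, 0, 0, 0.0244, 0], [0, 0, 0, 0, 0, 0], [0, 0, 0, 0, 0, 0]]' && python3 - <<'E'
from h import *
S=manip.get_state();Rt=rot(S['tcp_rot']);print(Rt.as_matrix().round(3).tolist())
print(Rt.inv().apply(np.array([.475,-.238,.1344])-S['tcp_pos']))
E
```

```text
clock: 18.62
tcp_pos: [0.387, -0.2386, 0.3646]
tcp_rot: [-0.0, 0.935, 0.005, 0.355]
contact_force: [-0.8, -0.0, -0.2]
gripper_width: 0.0849
gripper_force: 0.0
clock: 19.0
tcp_pos: [0.3869, -0.2395, 0.3643]
tcp_rot: [-0.001, 0.907, 0.004, 0.421]
contact_force: [0.2, 0.2, -0.3]
gripper_width: 0.0848
gripper_force: 0.0
[[0.645, 0.008, 0.764], [0.006, -1.0, 0.005], [0.764, 0.002, -0.645]]
[-0.11896729 -0.00115695  0.21555839]
```

To row units: 0.0435 m is 0.696, 0.043 m is 0.688.

```bash
python3 drive.py '[[-0.384, -0.016, 0.688, 0, 0, 0], [-0.384, 0, 0.688, 0, 0, 0], [-0.384, 0, 0.688, 0, 0, 0], [-0.384, 0, 0.688, 0, 0, 0], [-0.368, 0, 0.696, 0, 0, 0]]' && python3 drive.py '[[0, 0, 0, 0, 0, 0], [0, 0, 0, 0, 0, 0]]' && python3 drive.py '[[0, 0, 0, 0, 0, 0], [0, 0, 0, 0, 0, 0], [0, 0, 0, 0, 0, 0], [0, 0, 0, 0, 0, 0], [0, 0, 0, 0, 0, 0]]' .02
```

```text
clock: 19.62
tcp_pos: [0.4773, -0.2381, 0.1339]
tcp_rot: [-0.001, 0.907, 0.005, 0.422]
contact_force: [1.6, 0.5, 1.4]
gripper_width: 0.0854
gripper_force: 0.0
clock: 19.88
tcp_pos: [0.4762, -0.2388, 0.1357]
tcp_rot: [-0.001, 0.906, 0.004, 0.423]
contact_force: [0.0, -0.0, 0.9]
gripper_width: 0.0854
gripper_force: 0.0
clock: 20.5
tcp_pos: [0.4751, -0.2389, 0.1347]
tcp_rot: [-0.001, 0.906, 0.003, 0.423]
contact_force: [-5.1, 1.4, 7.1]
gripper_width: 0.0283
gripper_force: 62.4
```

```bash
python3 drive.py '[[0.128, 0, 0, 0, 0, 0], [0.24, 0, 0, 0, 0, 0], [0, 0, 0, 0, 0, 0]]' && python3 drive.py '[[0.32, 0, 0, 0, 0, 0], [0.32, 0, 0, 0, 0, 0], [0.32, 0, 0, 0, 0, 0], [0.32, 0, 0, 0, 0, 0], [0.32, 0, 0, 0, 0, 0]]'
```

```text
clock: 20.88
tcp_pos: [0.4897, -0.2386, 0.1513]
tcp_rot: [-0.001, 0.907, 0.003, 0.422]
contact_force: [-1.7, 0.3, 2.7]
gripper_width: 0.028
gripper_force: 62.0
clock: 21.5
tcp_pos: [0.5537, -0.2376, 0.2264]
tcp_rot: [-0.002, 0.907, 0.003, 0.421]
contact_force: [0.3, 0.1, -2.2]
gripper_width: 0.0284
gripper_force: 61.5
```

To row units: -0.04 m is -0.64, 0.03 m is 0.48, -0.12 rad / 6.2832 = -0.0191.

```bash
python3 drive.py '[[0.48, 0, -0.64, 0, 0, 0], [0.48, 0, -0.64, 0, 0, 0], [0.24, 0, -0.32, 0, -0.0191, 0], [0, 0, 0, 0, -0.0239, 0], [0, 0, 0, 0, -0.0239, 0]]' && python3 drive.py '[[0, 0, 0, 0, -0.0239, 0], [0, 0, 0, 0, -0.0239, 0], [0, 0, 0, 0, -0.0229, 0], [0, 0, 0, 0, 0, 0], [0, 0, 0, 0, 0, 0]]' && python3 - <<'E'
from h import *
S=manip.get_state();print(rot(S['tcp_rot']).as_matrix().round(4).tolist(),S['tcp_pos'],S['moment'])
s=grab('side','s10.png');t=grab('top','t10.png');w=grab('wrist','w10.png')
for n,d in(('s',s),('t',t),('w',w)):np.savez(n+'10.npz',**d)
p=S['tcp_pos']
for n,d in(('s',s),('t',t),('w',w)):
    print(n,'tip',pix(d,p+[.11,0,0]),'rear',pix(d,p+[-.11,0,0]))
E
```

```text
clock: 22.12
tcp_pos: [0.525, -0.2383, 0.3494]
tcp_rot: [-0.0, 0.975, 0.003, 0.221]
contact_force: [0.2, 0.2, -1.9]
gripper_width: 0.0283
gripper_force: 61.4
clock: 22.75
tcp_pos: [0.5253, -0.238, 0.3481]
tcp_rot: [-0.001, 1.0, 0.003, 0.004]
contact_force: [-0.8, 0.8, -1.7]
gripper_width: 0.0283
gripper_force: 61.4
[[0.9999, 0.0069, 0.0073], [0.0069, -1.0, 0.0012], [0.0073, -0.0012, -1.0]] [ 0.52530959 -0.23798279  0.34814662] [-0.00631356 -0.01853353  0.06940378]
s tip [273.39542383  32.18027843] rear [369.30045655  63.92170234]
t tip [357.60845873 124.56435414] rear [361.87088599 220.47440461]
w tip [261.6514461   -2.31515861] rear [258.21762877 404.65650235]
```

```bash
python3 - <<'E'
from h import *
for n in('s','t'):
    d=dict(np.load(n+'10.npz'));im=d['image'];h=cv2.cvtColor(im,cv2.COLOR_RGB2HSV)
    bg=cv2.imread('pics/%s0.png'%{'s':'side','t':'top'}[n])[:,:,::-1]
    m=cv2.inRange(h,(5,110,70),(22,255,255))
    for c in cv2.findContours(m,0,1)[0]:
        x,y=c[:,0].mean(0)
        if x>250 and cv2.contourArea(c)>=1: print(n,'orange',cv2.contourArea(c),c[:,0].tolist()[:12])
    x0,y0,x1,y1=(255,10,390,95) if n=='s' else (335,105,385,240)
    g=im[y0:y1,x0:x1];st=3
    print(n);
    for r in g[::4,::4].mean(2).astype(int): print(' '.join('%3d'%v for v in r))
E
```

```text
s orange 12.0 [[331, 42], [330, 43], [329, 44], [328, 45], [328, 46], [328, 47], [328, 48], [328, 49], [328, 50], [328, 51], [328, 52], [328, 53]]
s
117 116 118 118 115 118 114 113 116 114 116 117  61  24  10  19  36  23  15  20  26  20 117 117 116 119 120 113 112 114 118 115 115 111
118 116 120 116 117 118 115 117 117 118 114 118  98  16  12   1  51  13  24   4  34  93 119 118 117 112 120 114 118 120 118 119 119 115
112 116 116 116 116 116 117 115 118 118 115 117 109   7   2  17  75  10   9   4  90 117 112 118 118 117 118 115 116 122 119 120 120 119
121 114 118 115 118 116 115 112 115 115 116 117 116   8  22  15  15   8  18  76 119 119 119 120 117 120 120 118 113 113 118 117 118 118
116 113 121 115 115 115 114 117 120 115 120 119 119 103  41  16   7  21   6  74 119 120 119 114 114 116 119 118 117 115 117 123 121 114
114 119 117 116 115 164 163 151 117 120  95 109 114 152  86  23  35  31   9  92 117 121 119 118 116 115 125 116 118 118 116 119 120 118
116 117 116 118  90  86 106 145 173  58  78  97 166 120  40  12  50  50   5 113 119 121 118 120 118 120 114 116 117 118 121 124 123 120
[... 3110 characters left out ...]
  60 106 125 126 125 126
 42  51  31  37  44  49  52  54  54  64 107 124 123
 40  39  32  39  45  47  51  53  52  54  53  68 115
 40  20  22  26  35  47  51  55  54  53  54  54  57
 29  37  39  34  28  29  37  55  59  56  54  53  52
 35  39  45  48  47  38  32  36  43  54  52  52  49
 40  45  48  51  52  55  54  49  33  30  44  49  42
 42  46  50  51  54  55  57  56  52  33  28  34  39
 47  49  52  52  54  57  56  56  54  51  40  25  26
 49  52  53  55  55  57  56  55  54  50  46  40  26
 51  55  55  56  57  57  56  54  54  50  46  39  37
 54  57  56  58  57  57  56  53  51  50  47  35  22
 55  57  57  57  58  57  56  55  50  49  43  71 104
 58  59  58  59  58  57  56  55  51  49  41 110 125
```

```bash
cat > pitch.py <<'E'
from h import *
def edge(d,us,lo,hi):
    g=cv2.GaussianBlur(d['image'].mean(2).astype(np.float32),(3,3),0);P=[]
    for u in us:
        c=g[lo:hi,u];k=int(np.argmax(c[:-2]-c[2:]))+1      # strongest bright->dark going down
        a=c[k-1]-c[k+1]
        if a>25:
            w=np.clip(c[:-2]-c[2:],0,None)[max(k-3,0):k+2];P.append((u,lo+1+max(k-3,0)+(w*np.arange(len(w))).sum()/w.sum()))
    P=np.array(P)
    for _ in range(3):
        f=np.polyfit(P[:,0],P[:,1],1);r=P[:,1]-np.polyval(f,P[:,0]);P=P[abs(r)<max(.6,2*r.std())]
    return f,P,r.std()
def pitch(d,f,u0,u1,yo):
    X=[]
    for u in(u0,u1):
        o,q=ray(d,u,np.polyval(f,u));k=(yo-o[1])/q[1];X.append(o+k*q)
    v=X[1]-X[0];v*=np.sign(v[0]);return np.arctan2(v[2],v[0]),X
E
python3 - <<'E'
from pitch import *
d=dict(np.load('s10.npz'));py=-.238
for nm,r,lo,hi,yo in(('handle',range(336,366),36,64,py+.015),('tip',range(274,288),30,46,py+.01)):
    f,P,sd=edge(d,r,lo,hi);print(nm,f.round(3),len(P),sd.round(2));a,X=pitch(d,f,P[0,0],P[-1,0],yo);print('pitch',a.round(4),[x.round(4).tolist() for x in X])
E
```

```text
handle [  0.33  -63.849] 30 0.1
pitch 0.0047 [[0.4815, -0.223, 0.3677], [0.4208, -0.223, 0.3674]]
tip [  0.321 -55.961] 14 0.11
pitch -0.0083 [[0.6273, -0.228, 0.3546], [0.5952, -0.228, 0.3549]]
```

```bash
python3 drive.py '[[0, 0, 0, 0, 0, 0], [0, 0, 0, 0, 0, 0], [0, 0, 0, 0, 0, 0]]' && python3 - <<'E'
from wq import *
s=grab('side');t=grab('top')
for o in quads(s):
    if o[2][0][0]<240: print(o)
h=cv2.cvtColor(t['image'],cv2.COLOR_RGB2HSV);m=cv2.inRange(h,(95,120,30),(125,255,255));m[:,:235]=0;m[:,275:]=0;m[:200]=0
c=max(cv2.findContours(m,0,1)[0],key=cv2.contourArea);print('cup',cv2.minEnclosingCircle(c))
S=manip.get_state();print(S['joint_velocities'].round(4),S['gripper_force'])
manip.finish_job()
E
```

```text
clock: 23.28
tcp_pos: [0.5256, -0.2382, 0.3492]
tcp_rot: [0.0, 1.0, 0.003, 0.004]
contact_force: [-0.4, 0.3, -2.2]
gripper_width: 0.0286
gripper_force: 61.4
('b', 3450.5, [[168.89999389648438, 272.1000061035156], [128.39999389648438, 311.20001220703125], [169.60000610351562, 362.5], [206.60000610351562, 320.79998779296875]])
('p', 1339.0, [[194.3000030517578, 248.1999969482422], [175.1999969482422, 266.6000061035156], [212.10000610351562, 314.70001220703125], [229.5, 294.79998779296875]])
cup ((255.7553253173828, 235.94326782226562), 10.427451133728027)
[-0.0004  0.0015 -0.0028  0.0006 -0.001   0.0006] 61.38837218284607
the job is handed in; nothing more can be done
```

I handed the job in at about 23 s: the display measures about 45° (0.785 rad) and is released, and the wand is held level within about 1°, window down, at about 0.35 m; the cup was unmoved in the last picture, and I did not re-measure the jar, but no move went near it.

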